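# Fit the spice grinder's twist lid and hold it at the pulse mark

### The job

Swing the door of the small wooden cupboard wide open by its handle, to about a right angle, and leave it open. Take the grinder's lid out of the rack on the inside of the door, put it straight down into the grinder's mouth until its rim sits on the collar, and turn it clockwise, seen from above, to the pulse mark, half-way to the lock position; do not turn it on to the lock click. The lid is sprung and would turn back, so finish with the gripper still holding it at the pulse mark; leave the honey jar, pepper mill and mug where they stand.

Things in the scene. Friction and masses are not known exactly. Their poses are not given: they have to be found in the camera images.
- cupboard: Small dark wooden cupboard standing fast on the worktop, 130 mm deep (x), 160 wide (y), 210 high. Origin: centre of its underside; own -x is the front, +y its left side seen from the robot, z up. One door covers the front; on the door's inside, under the cupboard's roof while shut, a steel rack carries the grinder's lid.
- cupboard_door (a joint): Opening of the cupboard door in rad: 0 shut, 1.57 at a right angle, at most 1.75. Upright hinge at the front left edge; the free right edge swings out towards the robot and round to the left. Light friction (0.06 N m), stays where it is left. Door 12 mm thick, its top edge 206 mm above the worktop.
- door_hinge (a point): Point on the upright hinge line of the door at worktop level (fixed to the cupboard: x -65, y +80 mm from its origin).
- door_handle (a point): Grip point on the door's handle, turning with the door: a steel U of 10 mm round bar whose upright part stands 34 mm in front of the door face, 140 mm from the hinge, from 115 to 200 mm above the worktop. The point lies on the axis of the upright bar, 180 mm above the worktop.
- door_rack (a point): Middle of the floor of the steel rack on the inside of the door, turning with the door: a tray about 76 mm by 78 mm inside, with a rim 16 mm high, 122 mm above the worktop; 74 mm from the hinge along the door. The lid stands in it.
- lid: Loose lid of the grinder, 60 mm high, about 90 g, upright in the door's rack, wing roughly square to the door. Origin: centre of its underside, z up. Grey plug 48 mm across, 18 mm high, with two lugs to +x and -x (10 mm wide, out to 31.5 mm from the axis, 2 to 8 mm above the underside); above it a steel rim 68 mm across, 18 to 26 mm above the underside. The same after a half turn.
- lid_wing (a point): Grip point of the lid, on its axis 50 mm above its underside, in the black upright wing on top: 50 mm long along the lid's x (exactly over the lugs), 14 mm thick along its y, from 26 to 60 mm above the underside.
- grinder: Electric spice grinder standing fast on the worktop: round steel body 108 mm across with a black collar, 130 mm high. Origin: centre of its underside, on the mouth's axis; z up. The lid goes in with its wing along the grinder's x axis, either way round, with about 0.08 rad to spare. Seated, its rim rests on the collar and the lid's origin is 112 mm above the grinder's.
- mouth (a point): Centre of the grinder's mouth at the collar's top: a hole 52 mm across in an 8.5 mm thick collar, with two slots 16 mm wide for the lugs, towards the grinder's +x and -x, out to 35 mm from the axis. Beneath the collar the lugs can turn clockwise seen from above; the other way they are stopped.
- pulse_mark (a point): Outer collar top at one of the two pulse marks: raised steel ribs 9 mm long on both sides, 45 degrees clockwise from the slots. The wing points at the ribs in the pulse position. Sprung balls resist the lugs from about 62 degrees; the lock click follows at about 80 to 90, where two small round steel dots stand.
- pulse_ring (a joint): Sprung switch ring in the mouth, rad, 0 at rest, grows clockwise from above, at most 1.35. The lugs meet it after the lid has turned about 0.15 rad and push it along: it reads about 0.62 with the lid at the pulse mark (0.785 rad). It pushes back with 0.03 N m at first, 0.1 at the pulse mark; let go, the lid turns back.
- honey_jar: Bystander: jar with a screw cap, 60 mm across, 85 high. Origin: centre of its underside.
- pepper_mill: Bystander: turned wooden mill, 58 mm across, 150 high. Origin: centre of its underside.
- copper_mug: Bystander: copper mug, 68 mm across, 72 high. Origin: centre of its underside.
There are look-alikes about, which are no part of the job. Leave any green look-alike of the grinder alone.

How it is judged:
On the way, in this order (a step that is already met when the one before it is completed fails the run):
1. the cupboard door stands wide open (70 degrees or more) (value of joint cupboard_door above 1.2 rad), for 0.2 s.
2. the lid sits in the grinder's mouth, rim on the collar, not yet turned (z of lid in the frame of grinder below 0.115 m and horizontal distance between lid and grinder below 0.005 m and angle between the x axis of lid and the x axis of grinder, either way round below 0.3 rad and angle between lid's own z axis and vertical below 0.1 rad), for 0.1 s.
At the end, for the whole second after the job is handed in: Lid upright in the mouth (origin 109 to 114.5 mm above the grinder's, within 4 mm of its axis, tilt under 0.08 rad), turned 45 +- 8 degrees from insertion, ring at 0.4 to 0.85 rad, still, held by the fingers (over 2 N); cupboard door still open more than 1.0 rad (value of joint cupboard_door above 1 rad and z of lid in the frame of grinder between 0.109 and 0.1145 m and horizontal distance between lid and grinder below 0.004 m and angle between lid's own z axis and vertical below 0.08 rad and angle between the x axis of lid and the x axis of grinder, either way round between 0.645 and 0.925 rad and value of joint pulse_ring between 0.4 and 0.85 rad and contact force between the fingers and lid above 2 N and angular speed of lid below 0.1 rad/s); the arm keeps its last pose, push and grip.
It fails at once if the lid is turned on towards the lock click (ring past 1.0 rad) (value of joint pulse_ring above 1 rad).
It fails at once if the honey jar, pepper mill or mug is shifted by more than 30 mm or knocked over (distance of any of honey_jar, pepper_mill, copper_mug from where it was at the start of the episode above 0.03 m or angle between any of honey_jar, pepper_mill, copper_mug's own z axis and vertical above 0.5 rad).
It also fails if it takes over 58 s, if anything falls off the work surface, if the arm or the gripper's body presses on something with over 40 N, if the wrist force passes 120 N, or if a joint passes its speed limit or range.

### The arm

A 7-joint arm with a two-finger parallel gripper is mounted at the origin on a cart in front of the work surface, level with it; the furniture and walls round the work are solid. World frame = base frame: x ahead of the robot, y to its left, z up, the work surface at z = 0. Lengths are in m, angles in rad, forces in N, time in s.
With the tool pointing down it reaches from about 0.425 to 0.875 m from the base axis. Payload 8.4 kg.
Tool frame: the origin (TCP) lies at the very end of the fingers, on their centre line; the grasp point (between the pads) lies 19 mm behind it; z points along the fingers, y is the direction in which the jaws open and shut (so a half turn about z gives the same grasp; the last joint's range is limited). The gripper opens to 87 mm and grips with 3 to 60 N. Pads are 19 mm wide; open, the fingers measure 117 mm over their backs; the gripper's body (75 mm by 190 mm) begins 51 mm behind the grasp point.
Start: joints at [1.107, 0.333, 0.04, 1.465, -0.013, 1.343, -0.059], TCP at [0.232, -0.607, 0.223] pointing down, gripper open.
Joint ranges: [-2.58, 2.58], [-0.38, 2.09], [-1.3, 1.39], [0.25, 2.4], [-1.5, 4.64], [0.08, 2.09], [-2.65, 2.65]. Speed limits (rad/s): [2.22, 2.22, 2.79, 2.79, 3.14, 3.14, 3.14].

### API

Orientations are given as a unit quaternion [w, x, y, z].
In Python, from rig import robot, vision, ticket, find_in, silhouettes gives the robot as it stands.
- The arm moves only by the tool jog_arm, never from a script. Its argument "steps" is a list of rows, each a list of 3 entries, a list of its own where there are three numbers: the shift along the tool's x, y, z in cm, then the turn, a rotation vector about the tool's x, y, z in degrees, then the opening in per cent of the stroke, from 0 (shut) to 100 (fully open). A call has 1 to 12 rows; each row shifts and turns the pose as measured when the row begins, along the tool's axes as they then stand; what a row does not reach is not made up. A row lasts 1/10 s, in which the tool goes at most 50 mm and 8.59 degrees, less where a joint would pass 70% of its speed; a pose out of reach is approached as far as the arm can. A call is refused whole if a number of a shift passes 5 or a number of a turn 8.59, either way. A call with a gripper value outside its range is refused whole. The fingers move at their own pace and stop on an object; the grip force is fixed at half the most. Time passes only in rows, so rows that do not move let the fingers close. It gives the time, the measured TCP pose, the force and the opening at its end, in the units of the state.
- robot.sense(): the state, without advancing time (a new reading comes with each control period).
- vision.read_camera(name): name is "scene" or "top" or "wrist"; returns a dict with "image" (384x512x3 uint8, red, green, blue), "vfov" (degrees; the focal length in pixels is half the picture's height over the tangent of half this angle, whatever the lens; pixels are square), "cx", "cy" (the principal point, pixels), "world_from_camera" (4x4, takes a point from camera to world coordinates); the wrist camera has in their place "tool_from_camera" (4x4, takes a point from camera to tool coordinates, whose origin is the TCP and whose axes are the flange's). Camera axes: x right, y down, z forward; pixel columns grow to the right and rows downward; lengths in m; the calibration is good to about 2 mm. The wrist camera is an equidistant fisheye: a pixel r from the principal point sees the ray r / f radians off the axis. A picture is of the moment at which its call begins: read the wrist's pose just before it. There is no depth.
- ticket.sign_off(): hands the job in, once; it reports no verdict.
Trained networks look in the newest picture that a camera, given by its name, has taken for a name from the list of things; names that differ only in an ending like _2 or _b are one class to them, and where a whole thing is asked for, a point or a joint stands for the part that bears it (a point fixed in the world has none). Each returns a list of dicts, best first, with "conf" (0 to 1); they miss things now and then, are a little off and sometimes report something else, mostly with a low value. They report only what shows in the picture. A call takes as long as a camera call. They do not tell look-alikes from the thing itself.
- find_in(camera, name): "box" ([centre column, centre row, width, height] in pixels, round what is visible of it).
- silhouettes(camera, name): "pixels" (384x512 bool, what is visible of it) and "box" ([centre column, centre row, width, height] in pixels, round what is visible of it).
The state is a dict: "time": time; "qpos": joint angles; "qvel": joint speeds; "tau": joint torques, N m; "ee_pos": TCP position; "tool_rot": TCP orientation; "force": force on the tool from outside, world axes, zero at the start; "moment": the same for the moment, N m; "finger_gap": opening from 0.0 (shut) to 1.0 (fully open).
Only numpy, scipy, OpenCV 4.12 (cv2) and the standard library are available. Lean on these libraries where they do the work, as an engineer would, in place of code of your own. Each camera call takes 0.05 s, during which the arm holds its last target. There are 200 camera calls.

## Working session

There is one attempt and no reset: what is moved stays moved. The work goes in short steps, Python scripts to look and compute and a tool call to move; the robot and the scene stay as the last step left them, time stands still between calls to the robot, and variables do not carry over. Pictures are saved under pics/ and viewed, about 8 in all and at most 12, crops included, and the job is handed in when it is done.

Besides the shell and the picture viewer there is one more tool, called by a JSON object that holds its "fn" and its "kwargs". jog_arm: Moves the arm, as the interface text tells. Its arguments: {"type":"object","properties":{"steps":{"type":"array","items":{"type":"array"}}},"required":["steps"]}

```bash
ls; mkdir -p pics; cat > h.py <<'E'
import numpy as np, cv2
from rig import robot, vision, ticket, find_in, silhouettes
def cam(n):
    d=vision.read_camera(n); d['f']=d['image'].shape[0]/2/np.tan(np.radians(d['vfov'])/2); return d
def ray(d,u,v):
    T=np.array(d['world_from_camera']); r=T[:3,:3]@np.array([(u-d['cx'])/d['f'],(v-d['cy'])/d['f'],1]); return T[:3,3],r
def onz(d,u,v,z):
    o,r=ray(d,u,v); return o+r*(z-o[2])/r[2]
def proj(d,p):
    T=np.linalg.inv(np.array(d['world_from_camera'])); c=T[:3,:3]@np.array(p)+T[:3,3]; return c[:2]/c[2]*d['f']+[d['cx'],d['cy']]
def save(n,im,k=1): cv2.imwrite('pics/'+n,cv2.resize(im[:,:,::-1],None,fx=k,fy=k,interpolation=cv2.INTER_CUBIC))
E
python3 - <<'E'
from h import *
s=robot.sense(); print(s['time'],s['ee_pos'],s['tool_rot'],s['finger_gap'])
ims=[]
for n in('scene','top'):
    d=cam(n); save(n+'0.png',d['image'],1.5); print(n,d['vfov'],np.round(d['world_from_camera'],3).tolist())
    for k in('cupboard','door_handle','lid','grinder','honey_jar','pepper_mill','copper_mug','pulse_mark'):
        print(k,[(np.round(x['box']).tolist(),round(x['conf'],2)) for x in find_in(n,k)][:4])
E
```

```text
pics
0.0 [ 0.23170642 -0.6068007   0.22165529] [-7.75222290e-04  9.83412854e-01  1.81379496e-01 -1.90601198e-04] 0.9996852536537102
scene 52.54537751268133 [[-0.462, -0.504, 0.729, -0.502], [-0.887, 0.261, -0.382, 0.42], [0.002, -0.823, -0.568, 0.893], [0.0, 0.0, 0.0, 1.0]]
cupboard [([309.0, 196.0, 25.0, 47.0], 0.74), ([267.0, 179.0, 13.0, 31.0], 0.47)]
door_handle [([182.0, 216.0, 53.0, 69.0], 0.79), ([309.0, 195.0, 24.0, 43.0], 0.21)]
lid []
grinder [([242.0, 226.0, 34.0, 51.0], 0.98), ([307.0, 195.0, 23.0, 42.0], 0.75), ([281.0, 212.0, 33.0, 51.0], 0.6), ([180.0, 215.0, 49.0, 65.0], 0.52)]
honey_jar [([308.0, 194.0, 24.0, 43.0], 0.66), ([248.0, 192.0, 22.0, 25.0], 0.54)]
pepper_mill [([267.0, 179.0, 19.0, 31.0], 0.53), ([309.0, 196.0, 22.0, 40.0], 0.28)]
copper_mug []
pulse_mark [([308.0, 195.0, 27.0, 49.0], 0.73), ([280.0, 212.0, 32.0, 43.0], 0.63), ([243.0, 225.0, 34.0, 51.0], 0.56)]
top 55.52578909894446 [[0.029, -0.989, 0.143, 0.357], [-1.0, -0.03, -0.003, -0.084], [0.007, -0.143, -0.99, 1.187], [0.0, 0.0, 0.0, 1.0]]
cupboard [([163.0, 176.0, 78.0, 72.0], 0.62)]
door_handle [([164.0, 201.0, 69.0, 24.0], 0.81), ([374.0, 192.0, 29.0, 24.0], 0.53)]
lid []
grinder [([323.0, 218.0, 41.0, 35.0], 0.93), ([222.0, 232.0, 34.0, 33.0], 0.91), ([270.0, 228.0, 38.0, 36.0], 0.78), ([372.0, 236.0, 45.0, 32.0], 0.7)]
honey_jar [([260.0, 178.0, 18.0, 24.0], 0.9)]
pepper_mill [([290.0, 171.0, 19.0, 20.0], 0.82)]
copper_mug [([375.0, 191.0, 32.0, 23.0], 0.89)]
pulse_mark [([324.0, 221.0, 41.0, 36.0], 0.87), ([373.0, 233.0, 48.0, 31.0], 0.63), ([273.0, 227.0, 36.0, 34.0], 0.59), ([222.0, 231.0, 41.0, 41.0], 0.57)]
```

View pics/scene0.png

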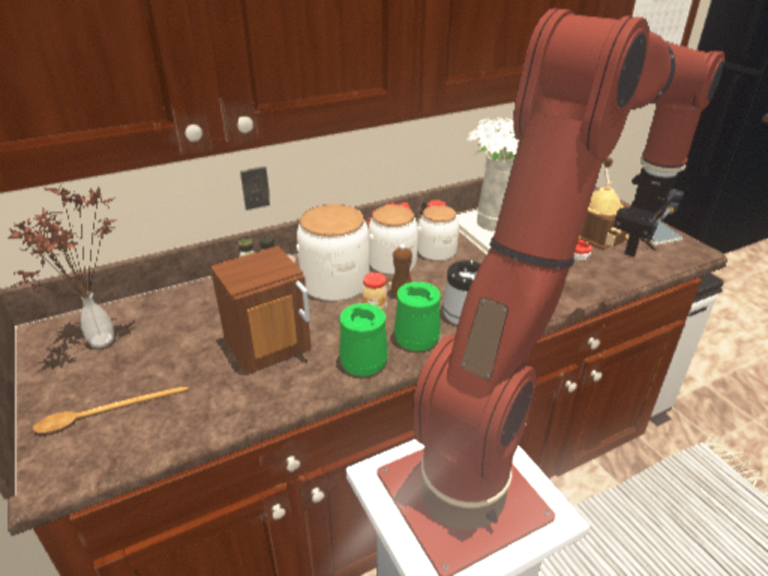

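```bash
python3 - <<'E'
from h import *
im=cv2.imread('pics/top0.png')[:,:,::-1]
save('top0c.png',im[200:410,150:640],1.63)
E
```

```text
(no output)
```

View pics/top0c.png

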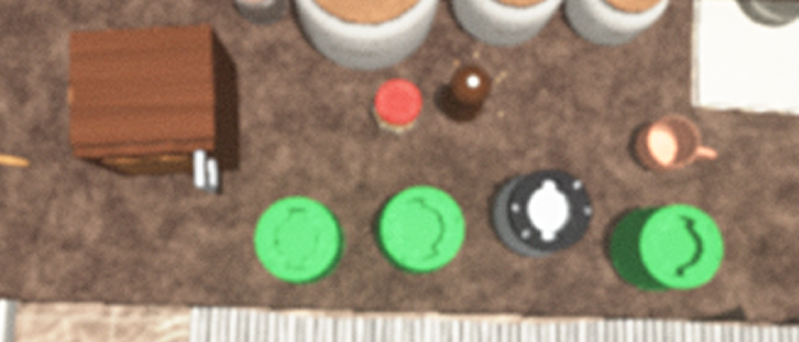

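The top view shows the cupboard at upper left, with roof corners at crop (70,32), (210,27), (215,150) and (70,157) and the handle at about (205,168). Four things look like the grinder: green ones at (298,240), (421,228) and (680,247), and a steel and black one at (547,210). The steel and black one fits the description. I'll confirm it in an enlarged crop.

```bash
python3 - <<'E'
from h import *
d=cam('top'); f=lambda x,y:((150+x/1.63)/1.5,(200+y/1.63)/1.5)
for n,p,z in [('rBL',(70,32),.21),('rBR',(210,27),.21),('rFR',(215,150),.21),('rFL',(70,157),.21),('handTop',(200,155),.2),('handTop2',(210,163),.2),('mouth',(547,210),.13),('g1',(298,240),.13),('g2',(421,228),.13),('g3',(680,247),.13),('jar',(398,101),.085),('mill',(472,80),.15),('mug',(668,143),.072)]:
    print(n,np.round(f(*p),1),np.round(onz(d,*f(*p),z),4))
im=d['image']
a=cv2.resize(im[195:243,300:348],(576,576)[:2],interpolation=cv2.INTER_CUBIC)[:,:,:]
a=cv2.resize(a,(480,480)); b=cv2.resize(im[165:213,180-24:204],(480,480),interpolation=cv2.INTER_CUBIC)
save('c1.png',cv2.resize(np.hstack([a,b]),(800,400)))
E
```

```text
rBL [128.6 146.4] [0.6136 0.2606 0.21  ]
rBR [185.9 144.4] [0.6243 0.1038 0.21  ]
rFR [187.9 194.7] [0.4848 0.0906 0.21  ]
rFL [128.6 197.5] [0.4723 0.2495 0.21  ]
handTop [181.8 196.7] [0.48   0.1087 0.2   ]
handTop2 [185.9 200. ] [0.4714 0.0971 0.2   ]
mouth [323.7 219.2] [ 0.4353 -0.2921  0.13  ]
g1 [221.9 231.5] [0.3913 0.0014 0.13  ]
g2 [272.2 226.6] [ 0.4097 -0.1432  0.13  ]
g3 [378.1 234.4] [ 0.3963 -0.4493  0.13  ]
jar [262.8 174.6] [ 0.5701 -0.1133  0.085 ]
mill [293.  166.1] [ 0.5856 -0.1988  0.15  ]
mug [373.2 191.8] [ 0.5289 -0.4568  0.072 ]
```

View pics/c1.png

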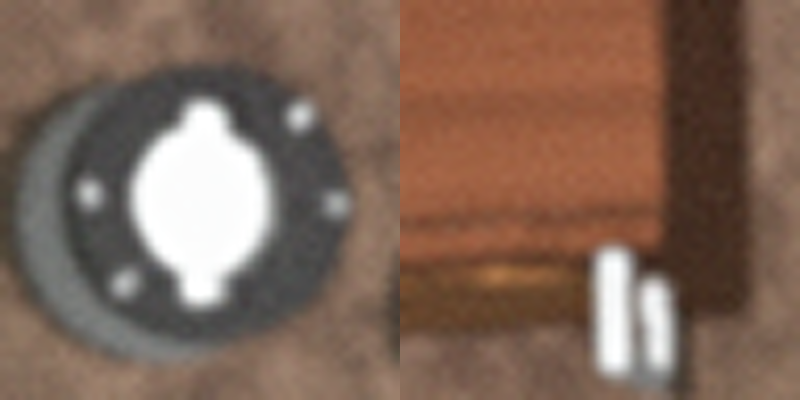

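The crop confirms the steel and black grinder at left: mouth centre (204,202), slots up and down, ribs at (300,116) and (124,284), dots at (90,194) and (337,203). At right, the handle's top arm runs from (613,245) to (615,375). Next I compute the numbers and plan the approach.

```bash
cat >> h.py <<'E'
from scipy.spatial.transform import Rotation as Ro
def pose():
    s=robot.sense(); q=s['tool_rot']; return np.array(s['ee_pos']),Ro.from_quat([q[1],q[2],q[3],q[0]]),s
def down(phi,ax=None,tilt=0):
    "tool down, tool x at world yaw phi (deg); then world-axis tilt (deg) about ax"
    p=np.radians(phi); R=Ro.from_matrix(np.array([[np.cos(p),np.sin(p),0],[np.sin(p),-np.cos(p),0],[0,0,-1]]).T)
    return R if ax is None else Ro.from_rotvec(np.radians(tilt)*np.array(ax)/np.linalg.norm(ax))*R
def plan(p,R,way,step=4.8,ang=8.4,yaw_path=None):
    "way: list of (pos,phi,grip,step); phi interpolated linearly. prints rows"
    phi=np.degrees(np.arctan2(R.as_matrix()[1,0],R.as_matrix()[0,0])); out=[]
    for (t,ph,g,st) in way:
        t=np.array(t,float); n=int(max(1,np.ceil(np.linalg.norm(t-p)*100/st),np.ceil(abs(ph-phi)/ang)))
        p0,ph0=p,phi
        for i in range(n):
            q=p0+(t-p0)*(i+1)/n; fi=ph0+(ph-ph0)*(i+1)/n; Rn=down(fi)
            out.append([np.round(R.inv().apply(q-p)*100,1).tolist(),np.round(np.degrees((R.inv()*Rn).as_rotvec()),1).tolist(),g])
            p,R=q,Rn
        phi=ph
    for i in range(0,len(out),12): print(str(out[i:i+12]).replace(' ',''))
E
python3 - <<'E'
from h import *
d=cam('top'); im=d['image']
c=lambda x,y:onz(d,300+x/8.333,195+y/8.333,.13)
m=c(204,202);a=c(204,103);b=c(203,303)
print('mouth',m,'slot yaw deg',np.degrees(np.arctan2((a-b)[1],(a-b)[0])))
r1=c(300,116);r2=c(124,284);e1=c(90,194);e2=c(337,203)
for x,y in((r1,r2),(e1,e2)): print((x+y)/2,np.degrees(np.arctan2((x-y)[1],(x-y)[0])),np.linalg.norm(x-y))
g=lambda x,y,z:onz(d,156+(x-400)/8.333,165+y/8.333,z)
print('bar outer end',g(615,375,.2),'roofFR',g(660,215,.21),'doorline',g(400,228,.21),g(660,208,.21),'face',g(400,262,.206),g(590,252,.206))
p,R,s=pose()
plan(p,R,[([.42,-.40,.28],60,40,4.8),([.50,-.15,.28],110,40,4.8),([.47,.08,.28],184,40,4.8)])
E
```

```text
mouth [ 0.43531631 -0.29434007  0.13      ] slot yaw deg -0.2165011902357647
[ 0.43621963 -0.29725368  0.13      ] -45.467524309094195 0.08594822314595744
[ 0.43663173 -0.29765198  0.13      ] 89.5988275742441 0.08606216935684709
bar outer end [0.4437574  0.10665136 0.2       ] roofFR [0.49530509 0.09311794 0.21      ] doorline [0.48853344 0.17697008 0.21      ] [0.49759829 0.09324403 0.21      ] face [0.47793647 0.17729063 0.206     ] [0.48304932 0.11589146 0.206     ]
[[[4.2,-2.1,-1.0],[-0.0,-0.0,-6.5],40],[[4.4,-1.6,-1.0],[0.0,0.0,-6.5],40],[[4.5,-1.1,-1.0],[0.0,0.0,-6.5],40],[[4.6,-0.6,-1.0],[0.0,0.0,-6.5],40],[[4.7,-0.1,-1.0],[0.0,0.0,-6.5],40],[[4.6,0.5,-1.0],[0.0,0.0,-6.5],40],[[4.3,-0.9,0.0],[0.0,0.0,-8.3],40],[[4.4,-0.3,0.0],[0.0,0.0,-8.3],40],[[4.4,0.3,0.0],[0.0,0.0,-8.3],40],[[4.3,1.0,0.0],[0.0,0.0,-8.3],40],[[4.1,1.6,0.0],[0.0,0.0,-8.3],40],[[3.8,2.1,0.0],[0.0,0.0,-8.3],40]]
[[[2.5,0.6,0.0],[0.0,0.0,-8.2],40],[[2.4,0.9,0.0],[0.0,0.0,-8.2],40],[[2.3,1.2,0.0],[0.0,0.0,-8.2],40],[[2.1,1.6,0.0],[0.0,0.0,-8.2],40],[[1.8,1.8,0.0],[0.0,0.0,-8.2],40],[[1.5,2.1,0.0],[0.0,0.0,-8.2],40],[[1.2,2.3,0.0],[0.0,0.0,-8.2],40],[[0.9,2.4,0.0],[0.0,0.0,-8.2],40],[[0.5,2.5,0.0],[0.0,0.0,-8.2],40]]
```

{"fn": "jog_arm", "kwargs": {"steps": [[[4.2, -2.1, -1.0], [0, 0, -6.5], 40], [[4.4, -1.6, -1.0], [0, 0, -6.5], 40], [[4.5, -1.1, -1.0], [0, 0, -6.5], 40], [[4.6, -0.6, -1.0], [0, 0, -6.5], 40], [[4.7, -0.1, -1.0], [0, 0, -6.5], 40], [[4.6, 0.5, -1.0], [0, 0, -6.5], 40], [[4.3, -0.9, 0], [0, 0, -8.3], 40], [[4.4, -0.3, 0], [0, 0, -8.3], 40], [[4.4, 0.3, 0], [0, 0, -8.3], 40], [[4.3, 1.0, 0], [0, 0, -8.3], 40], [[4.1, 1.6, 0], [0, 0, -8.3], 40], [[3.8, 2.1, 0], [0, 0, -8.3], 40]]}}

```text
time: 2.2
ee_pos: [0.4986, -0.1349, 0.2837]
tool_rot: [0.001, 0.559, 0.829, -0.002]
force: [1.3, -0.4, 0.0]
finger_gap: 0.404
```

```bash
python3 - <<'E'
from h import *
p,R,s=pose(); print(p,np.round(R.as_matrix(),3).tolist(),np.round(s['qpos'],2),s['time'])
plan(p,R,[([.452,.07,.27],184.5,40,4.8)])
E
```

```text
[ 0.49855383 -0.13492211  0.28371379] [[-0.375, 0.927, 0.0], [0.927, 0.375, -0.004], [-0.004, -0.001, -1.0]] [ 0.62  0.06 -0.47  1.67  0.03  1.42  0.54] 2.2
[[[2.3,0.4,0.1],[-0.1,0.2,-8.0],40],[[2.2,0.7,0.2],[0.0,0.0,-8.0],40],[[2.1,1.0,0.2],[0.0,0.0,-8.0],40],[[1.9,1.3,0.2],[0.0,0.0,-8.0],40],[[1.8,1.5,0.2],[0.0,0.0,-8.0],40],[[1.5,1.8,0.2],[0.0,0.0,-8.0],40],[[1.3,2.0,0.2],[0.0,0.0,-8.0],40],[[1.0,2.1,0.2],[0.0,0.0,-8.0],40],[[0.7,2.2,0.2],[0.0,0.0,-8.0],40]]
```

{"fn": "jog_arm", "kwargs": {"steps": [[[2.3, 0.4, 0.1], [0, 0, -8], 40], [[2.2, 0.7, 0.2], [0, 0, -8], 40], [[2.1, 1.0, 0.2], [0, 0, -8], 40], [[1.9, 1.3, 0.2], [0, 0, -8], 40], [[1.8, 1.5, 0.2], [0, 0, -8], 40], [[1.5, 1.8, 0.2], [0, 0, -8], 40], [[1.3, 2.0, 0.2], [0, 0, -8], 40], [[1.0, 2.1, 0.2], [0, 0, -8], 40], [[0.7, 2.2, 0.2], [0, 0, -8], 40], [[0, 0, 0], [0, 0, 0], 40]]}}

```text
time: 3.2
ee_pos: [0.4444, 0.0847, 0.2671]
tool_rot: [0.003, -0.07, 0.998, -0.003]
force: [-0.4, -0.8, 0.1]
finger_gap: 0.4
```

```bash
cat >> h.py <<'E'
def wray(d,u,v,p,R):
    "equidistant fisheye ray in world"
    T=np.array(d['tool_from_camera']); x,y=u-d['cx'],v-d['cy']; r=np.hypot(x,y)+1e-9; th=r/d['f']
    c=np.array([x/r*np.sin(th),y/r*np.sin(th),np.cos(th)]); return p+R.apply(T[:3,3]),R.apply(T[:3,:3]@c)
def wonz(d,u,v,z,p,R):
    o,r=wray(d,u,v,p,R); return o+r*(z-o[2])/r[2]
def wproj(d,P,p,R):
    T=np.linalg.inv(np.array(d['tool_from_camera'])); c=T[:3,:3]@R.inv().apply(np.array(P)-p)+T[:3,3]
    th=np.arctan2(np.hypot(c[0],c[1]),c[2]); k=d['f']*th/np.hypot(c[0],c[1]); return np.array([d['cx']+c[0]*k,d['cy']+c[1]*k])
E
python3 - <<'E'
from h import *
p,R,s=pose(); d=cam('wrist'); print(p,np.round(R.as_matrix(),3).tolist(),np.round(s['qpos'],2),s['time'],d['vfov'],d['cx'],d['cy'])
print(np.round(d['tool_from_camera'],3).tolist())
print('pred handle',wproj(d,[.449,.107,.2],p,R),wproj(d,[.449,.107,.115],p,R))
for n in('door_handle','cupboard'): print([(np.round(x['box']).tolist(),x['conf']) for x in find_in('wrist',n)][:3])
save('w1.png',d['image'],1.5)
E
```

```text
[0.44438013 0.08467302 0.26706011] [[-0.99, -0.14, 0.006], [-0.14, 0.99, -0.005], [-0.005, -0.006, -1.0]] [ 0.43 -0.08 -0.67  1.82 -0.04  1.38  1.48] 3.2 65.70646984690485 254.44033323355595 192.44930437250787
[[-0.0, -0.954, -0.299, 0.082], [1.0, -0.0, -0.001, -0.0], [0.0, -0.299, 0.954, -0.162], [0.0, 0.0, 0.0, 1.0]]
pred handle [281.52483311 213.16706338] [275.32160014 184.57882399]
[([337.0, 226.0, 161.0, 83.0], 0.94)]
[([331.0, 248.0, 167.0, 132.0], 0.9), ([23.0, 137.0, 46.0, 71.0], 0.51)]
```

View pics/w1.png

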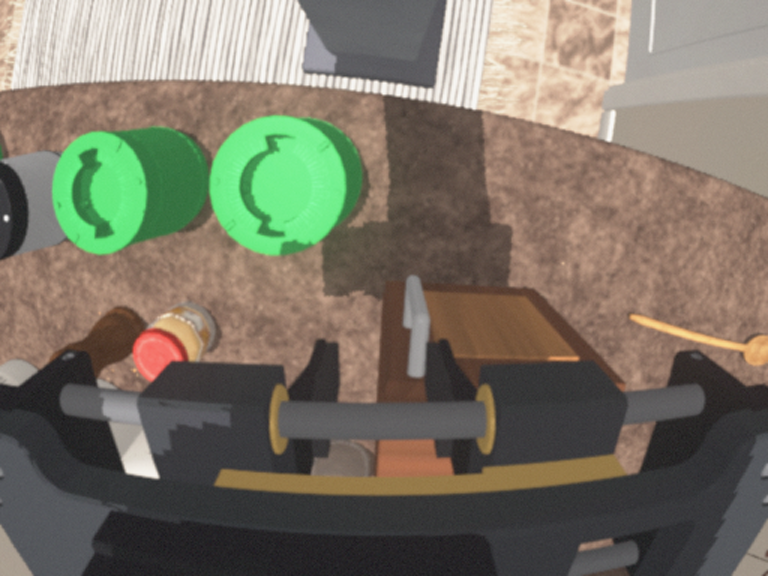

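The handle corner is at (419,320) and its lower end at (412,282) in the 1.5x picture, within 2 px of the prediction. I go over it, then down and close.

```bash
python3 - <<'E'
from h import *
p,R,s=pose()
plan(p,R,[([.448,.1055,.25],184.8,40,2.5),([.448,.1055,.163],184.8,40,3)])
E
```

```text
[[[-0.0,0.1,0.0],[-0.4,0.3,-8.3],40],[[-0.0,0.1,0.0],[0.0,0.0,-8.3],40],[[-0.0,0.0,0.0],[0.0,0.0,-8.3],40],[[-0.0,0.0,0.0],[0.0,0.0,-8.3],40],[[-0.0,0.0,0.0],[0.0,0.0,-8.3],40],[[-0.0,0.0,0.0],[0.0,0.0,-8.3],40],[[-0.1,0.0,0.0],[0.0,0.0,-8.3],40],[[-0.1,0.0,0.0],[0.0,0.0,-8.3],40],[[-0.1,0.0,0.0],[0.0,0.0,-8.3],40],[[-0.1,0.0,0.0],[-0.0,0.0,-8.3],40],[[-0.1,-0.0,0.0],[0.0,0.0,-8.3],40],[[-0.1,-0.0,0.0],[0.0,0.0,-8.3],40]]
[[[-0.1,-0.0,0.0],[0.0,0.0,-8.3],40],[[-0.0,-0.0,0.0],[0.0,0.0,-8.3],40],[[-0.0,-0.0,0.0],[0.0,0.0,-8.3],40],[[-0.0,-0.0,0.0],[0.0,0.0,-8.3],40],[[-0.0,-0.0,0.0],[0.0,0.0,-8.3],40],[[-0.0,-0.1,0.0],[0.0,0.0,-8.3],40],[[-0.0,-0.1,0.0],[0.0,0.0,-8.3],40],[[-0.0,-0.1,0.0],[0.0,0.0,-8.3],40],[[-0.0,-0.1,0.0],[0.0,0.0,-8.3],40],[[0.0,-0.1,0.0],[0.0,0.0,-8.3],40],[[0.0,-0.1,0.0],[0.0,0.0,-8.3],40],[[0.0,-0.1,0.0],[0.0,0.0,-8.3],40]]
[[[0.0,-0.0,0.0],[0.0,0.0,-8.3],40],[[0.0,-0.0,0.0],[0.0,0.0,-8.3],40],[[0.0,-0.0,0.0],[0.0,0.0,-8.3],40],[[0.0,-0.0,0.0],[0.0,0.0,-8.3],40],[[0.1,-0.0,0.0],[0.0,0.0,-8.3],40],[[0.1,-0.0,0.0],[0.0,0.0,-8.3],40],[[0.1,-0.0,0.0],[0.0,0.0,-8.3],40],[[0.1,0.0,0.0],[0.0,0.0,-8.3],40],[[0.1,0.0,0.0],[0.0,0.0,-8.3],40],[[0.1,0.0,0.0],[0.0,0.0,-8.3],40],[[0.1,0.0,0.0],[0.0,0.0,-8.3],40],[[0.0,0.0,0.0],[0.0,0.0,-8.3],40]]
[[[0.0,0.0,0.0],[0.0,0.0,-8.3],40],[[0.0,0.0,0.0],[0.0,0.0,-8.3],40],[[0.0,0.0,0.0],[0.0,0.0,-8.3],40],[[0.0,0.1,0.0],[0.0,0.0,-8.3],40],[[0.0,0.1,0.0],[0.0,0.0,-8.3],40],[[0.0,0.1,0.0],[0.0,0.0,-8.3],40],[[-0.0,0.1,0.0],[0.0,0.0,-8.3],40],[[0.0,0.0,2.9],[0.0,0.0,0.0],40],[[0.0,0.0,2.9],[0.0,0.0,0.0],40],[[0.0,0.0,2.9],[0.0,0.0,0.0],40]]
```

{"fn": "jog_arm", "kwargs": {"steps": [[[-0.4, 1.1, 1.0], [0.2, 0.2, 3.2], 40], [[-0.3, 1.0, 0.7], [0, 0, 0], 40], [[0, 0, 0], [0, 0, 0], 40]]}}

```text
time: 3.65
ee_pos: [0.452, 0.0989, 0.2498]
tool_rot: [0.002, -0.03, 1.0, -0.005]
force: [0.1, 0.4, 0.4]
finger_gap: 0.401
```

```bash
python3 - <<'E'
s=open('h.py').read()
s=s.replace("t=np.array(t,float); n=","t=np.array(t,float); phi+=360*round((ph-phi)/360); n=")
open('h.py','w').write(s)
E
python3 - <<'E'
from h import *
p,R,s=pose(); print(np.round(R.as_matrix(),3).tolist())
plan(p,R,[([.448,.1055,.163],184.8,40,3)])
E
```

```text
[[-0.998, -0.059, 0.003], [-0.059, 0.998, -0.01], [-0.003, -0.01, -1.0]]
[[[0.1,0.3,2.9],[-0.6,0.2,-0.5],40],[[0.1,0.2,2.9],[0.0,0.0,-0.5],40],[[0.1,0.2,2.9],[0.0,0.0,-0.5],40]]
```

{"fn": "jog_arm", "kwargs": {"steps": [[[0.3, 0.7, 0.5], [-0.6, 0, -1.4], 40], [[0, 0, 2.7], [0, 0, 0], 40], [[0, 0, 2.7], [0, 0, 0], 40], [[0, 0, 2.6], [0, 0, 0], 40], [[0, 0, 0], [0, 0, 0], 40]]}}

```text
time: 4.15
ee_pos: [0.4497, 0.1024, 0.1631]
tool_rot: [0.002, -0.04, 0.999, 0.001]
force: [-0.2, 0.3, -0.4]
finger_gap: 0.404
```

{"fn": "jog_arm", "kwargs": {"steps": [[[0.1, 0.3, 0], [0, 0, 0], 0], [[0, 0, 0], [0, 0, 0], 0], [[0, 0, 0], [0, 0, 0], 0], [[0, 0, 0], [0, 0, 0], 0]]}}

```text
time: 4.55
ee_pos: [0.4497, 0.1066, 0.1667]
tool_rot: [0.004, -0.04, 0.999, 0.003]
force: [0.6, 15.8, -12.6]
finger_gap: 0.121
```

```bash
python3 - <<'E'
from h import *
p,R,s=pose(); print(p,s['finger_gap'],s['force'],np.round(s['qpos'],2))
H=np.array([.483,.2515,0]); 
# hinge from grip: closed yaw a: handle = H + .140*(sin a,-cos a)+ n*off
a=np.radians(4.6); off=.040
for off in(.034,.046):
    print(off, p[:2]-.140*np.array([np.sin(a),-np.cos(a)])+off*np.array([np.cos(a),np.sin(a)]))
E
```

```text
[0.44965195 0.10659029 0.16668332] 0.1212567835666396 [  0.64593972  15.84614351 -12.59208321] [ 0.39  0.02 -0.72  1.95  0.01  1.16  1.32]
0.034 [0.47231458 0.24886609]
0.046 [0.48427593 0.24982848]
```

```bash
cat >> h.py <<'E'
H=np.array([.484,.250,0])
def arc(a):
    "per-row tool shift for door opening a degrees more"
    p,R,s=pose(); v=p-H; v[2]=0; w=Ro.from_euler('z',-a,degrees=True).apply(v)-v
    x=R.as_matrix()[:,0]; n=np.degrees(np.arctan2(v[1],v[0])); print('pos',np.round(p,3),'hr',round(np.linalg.norm(v),4),'door deg est',round(-103.5-n if n<0 else -103.5-n+360,1),'tool yaw',round(np.degrees(np.arctan2(x[1],x[0])),1),'q',np.round(s['qpos'],2),'gap',s['finger_gap'],'F',np.round(s['force'],1),'t',s['time'])
    print('row cm',np.round(R.inv().apply(w)*100,2))
E
python3 -c "
from h import *
arc(5);arc(6)"
```

```text
pos [0.45  0.107 0.167] hr 0.1475 door deg est -0.0 tool yaw -175.4 q [ 0.39  0.02 -0.72  1.95  0.01  1.16  1.32] gap 0.1212567835666396 F [  0.6  15.8 -12.6] t 4.55
row cm [ 1.2   0.45 -0.01]
pos [0.45  0.107 0.167] hr 0.1475 door deg est -0.0 tool yaw -175.4 q [ 0.39  0.02 -0.72  1.95  0.01  1.16  1.32] gap 0.1212567835666396 F [  0.6  15.8 -12.6] t 4.55
row cm [ 1.44  0.55 -0.01]
```

{"fn": "jog_arm", "kwargs": {"steps": [[[1.2, 0.4, 0], [0, 0, 5], 0], [[1.2, 0.4, 0], [0, 0, 5], 0], [[1.2, 0.4, 0], [0, 0, 5], 0], [[1.2, 0.4, 0], [0, 0, 5], 0]]}}

```text
time: 4.95
ee_pos: [0.4026, 0.1284, 0.1667]
tool_rot: [0.004, 0.139, 0.99, 0.006]
force: [4.1, 4.2, -9.7]
finger_gap: 0.103
```

```bash
python3 -c "
from h import *
arc(5)"
```

```text
pos [0.403 0.128 0.167] hr 0.1464 door deg est 20.3 tool yaw 164.0 q [ 0.39 -0.09 -0.74  2.04 -0.07  1.16  0.97] gap 0.10282062095171976 F [ 4.1  4.2 -9.7] t 4.95
row cm [ 1.2   0.44 -0.  ]
```

{"fn": "jog_arm", "kwargs": {"steps": [[[1.2, 0.4, 0], [0, 0, 5], 0], [[1.2, 0.4, 0], [0, 0, 5], 0], [[1.2, 0.4, 0], [0, 0, 5], 0], [[1.2, 0.4, 0], [0, 0, 5], 0]]}}

```text
time: 5.35
ee_pos: [0.3647, 0.1657, 0.1667]
tool_rot: [0.005, 0.315, 0.949, 0.009]
force: [8.8, 4.1, -13.2]
finger_gap: 0.099
```

```bash
python3 -c "
from h import *
arc(5)"
```

```text
pos [0.365 0.166 0.167] hr 0.1461 door deg est 41.2 tool yaw 143.3 q [ 0.38 -0.17 -0.81  2.08 -0.14  1.16  0.56] gap 0.09921795190669501 F [  8.8   4.1 -13.2] t 5.35
row cm [1.19 0.45 0.  ]
```

Works within reach; I continue.

{"fn": "jog_arm", "kwargs": {"steps": [[[1.2, 0.4, 0], [0, 0, 5], 0], [[1.2, 0.4, 0], [0, 0, 5], 0], [[1.2, 0.4, 0], [0, 0, 5], 0], [[1.2, 0.4, 0], [0, 0, 5], 0], [[1.2, 0.4, 0], [0, 0, 5], 0]]}}

```text
time: 5.85
ee_pos: [0.3399, 0.2257, 0.1668]
tool_rot: [0.007, 0.52, 0.854, 0.013]
force: [10.8, 2.2, -16.8]
finger_gap: 0.105
```

```bash
python3 -c "
from h import *
arc(5)"
```

```text
pos [0.34  0.226 0.167] hr 0.1461 door deg est 66.9 tool yaw 117.4 q [ 0.4  -0.18 -0.98  2.07 -0.16  1.15 -0.03] gap 0.10514212178198352 F [ 10.8   2.2 -16.8] t 5.85
row cm [1.2  0.44 0.02]
```

{"fn": "jog_arm", "kwargs": {"steps": [[[1.2, 0.4, 0], [0, 0, 5], 0], [[1.2, 0.4, 0], [0, 0, 5], 0], [[1.2, 0.4, 0], [0, 0, 5], 0]]}}

```text
time: 6.15
ee_pos: [0.3383, 0.2634, 0.1668]
tool_rot: [0.008, 0.631, 0.776, 0.015]
force: [9.1, -0.5, -15.2]
finger_gap: 0.108
```

```bash
python3 -c "
from h import *
arc(5)"
```

```text
pos [0.338 0.263 0.167] hr 0.1463 door deg est 81.8 tool yaw 101.8 q [ 0.44 -0.12 -1.11  2.03 -0.11  1.14 -0.42] gap 0.10773071642923972 F [  9.1  -0.5 -15.2] t 6.15
row cm [1.2  0.43 0.02]
```

{"fn": "jog_arm", "kwargs": {"steps": [[[1.2, 0.4, 0], [0, 0, 5], 0], [[0, 0, 0], [0, 0, 0], 0], [[0, 0, 0], [0, 0, 0], 40], [[0, 0, 0], [0, 0, 0], 40], [[0, 0, 0], [0, 0, 0], 40], [[0, 0, -3], [0, 0, 0], 40], [[0, 0, -4], [0, 0, 0], 40], [[0, 0, -4], [0, 0, 0], 40], [[0, 0, -4], [0, 0, 0], 40]]}}

```text
time: 7.05
ee_pos: [0.3326, 0.2733, 0.3196]
tool_rot: [0.007, 0.665, 0.747, 0.013]
force: [1.2, 0.9, 0.1]
finger_gap: 0.401
```

```bash
python3 - <<'E'
from h import *
arc(5)
p,R,s=pose()
d=cam('top'); 
for n in('lid','lid_wing','door_rack','cupboard_door'): print(n,[(np.round(x['box'],1).tolist(),round(x['conf'],2)) for x in find_in('top',n)][:3])
for a in(75,80,85,90):
    t=np.radians(4.6-a); e=np.array([np.sin(t),-np.cos(t),0]); nn=np.array([np.cos(t),np.sin(t),0])
    print(a,'lid',H+.074*e+nn*.042+[0,0,.182],proj(d,H+.074*e+nn*.042+[0,0,.182]))
c=np.round(proj(d,[.42,.22,.17])).astype(int); print(c)
save('t2.png',d['image'][c[1]-40:c[1]+40,c[0]-50:c[0]+50],8)
E
```

```text
pos [0.333 0.273 0.32 ] hr 0.1531 door deg est 85.3 tool yaw 96.6 q [ 0.44 -0.26 -1.    1.78 -0.21  1.48 -0.42] gap 0.4013341541580317 F [1.2 0.9 0.1] t 7.05
row cm [1.27 0.41 0.02]
lid [([152.3, 218.6, 22.8, 23.8], 0.66)]
lid_wing [([151.0, 216.7, 23.2, 23.8], 0.89), ([325.9, 219.1, 16.5, 23.1], 0.67)]
door_rack [([142.5, 223.9, 51.0, 55.9], 0.72)]
cupboard_door [([375.8, 192.4, 35.8, 26.4], 0.16)]
75 lid [0.42837671 0.18561017 0.182     ] [154.01742997 215.33819185]
80 lid [0.42297643 0.19070308 0.182     ] [152.03113397 217.24453867]
85 lid [0.41804058 0.19624728 0.182     ] [149.88917453 218.98004459]
90 lid [0.41360672 0.20220057 0.182     ] [147.60796862 220.53076721]
[143 218]
```

View pics/t2.png

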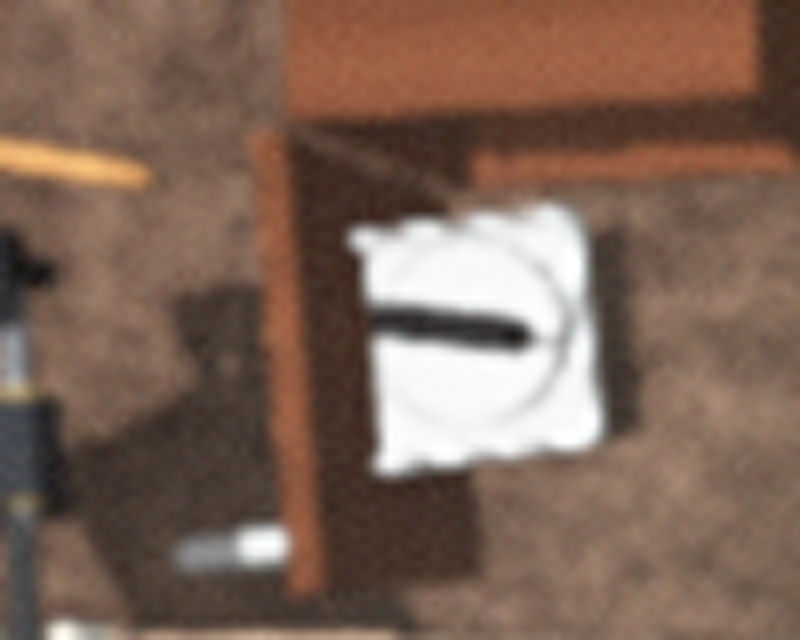

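The door stands open at about 80-85°. The lid is in the rack, with its wing from crop (372,318) to (530,335) at 8x. Next I compute its pose and the approach.

```bash
python3 - <<'E'
from h import *
d=cam('top'); c=lambda x,y,z=.182:onz(d,93+x/8,178+y/8,z)
a,b=c(372,318),c(530,335); m=(a+b)/2; w=np.degrees(np.arctan2((a-b)[1],(a-b)[0]))
print('wing',m,w,np.linalg.norm(a-b)); e1,e2=c(268,140,.206),c(305,590,.206); print('door',np.degrees(np.arctan2((e1-e2)[1],(e1-e2)[0])),np.linalg.norm(e1-e2),c(480,330,.148))
p,R,s=pose(); print(p)
plan(p,R,[([m[0],m[1],.25],w,48,4)])
E
```

```text
wing [0.41845913 0.19769475 0.182     ] 85.55871307448811 0.054710829231083384
door 9.119696316320482 0.15151010503334766 [0.4196154  0.19686351 0.148     ]
[0.33282448 0.27315687 0.31692144]
[[[-2.1,1.9,1.7],[1.6,-0.4,2.7],48],[[-2.0,2.0,1.7],[0.0,0.0,2.8],48],[[-1.9,2.1,1.7],[0.0,0.0,2.8],48],[[-1.8,2.2,1.7],[0.0,0.0,2.8],48]]
```

{"fn": "jog_arm", "kwargs": {"steps": [[[-2.1, 1.9, 1.5], [1.6, -0.4, 2.7], 48], [[-2.0, 2.0, 1.5], [0, 0, 2.8], 48], [[-1.9, 2.1, 1.5], [0, 0, 2.8], 48], [[-1.8, 2.2, 1.5], [0, 0, 2.8], 48], [[0, 0, 0], [0, 0, 0], 48]]}}

```text
time: 7.85
ee_pos: [0.4183, 0.1958, 0.2503]
tool_rot: [-0.002, 0.736, 0.677, -0.003]
force: [0.1, -0.1, -0.9]
finger_gap: 0.482
```

```bash
python3 - <<'E'
from h import *
p,R,s=pose(); d=cam('wrist'); print(p,np.round(R.as_matrix(),3).tolist(),np.round(s['qpos'],2),s['time'])
w=np.radians(85.6); u=np.array([np.cos(w),np.sin(w),0])*.025; m=np.array([.4185,.1977,.182])
print('pred',wproj(d,m,p,R),wproj(d,m+u,p,R),wproj(d,m-u,p,R))
for n in('lid','lid_wing'): print([(np.round(x['box']).tolist(),x['conf']) for x in find_in('wrist',n)][:3])
save('w2.png',d['image'][90:330,150:390],2.5)
E
```

```text
[0.41833665 0.19580091 0.25033364] [[0.082, 0.997, -0.007], [0.997, -0.082, -0.002], [-0.003, -0.007, -1.0]] [ 0.55 -0.03 -1.04  1.81 -0.03  1.35 -0.57] 7.85
pred [254.68619645 201.39658728] [254.50641647 171.74022541] [254.85308342 229.11601577]
[([255.0, 189.0, 72.0, 71.0], 0.87)]
[([257.0, 189.0, 65.0, 71.0], 0.95)]
```

View pics/w2.png

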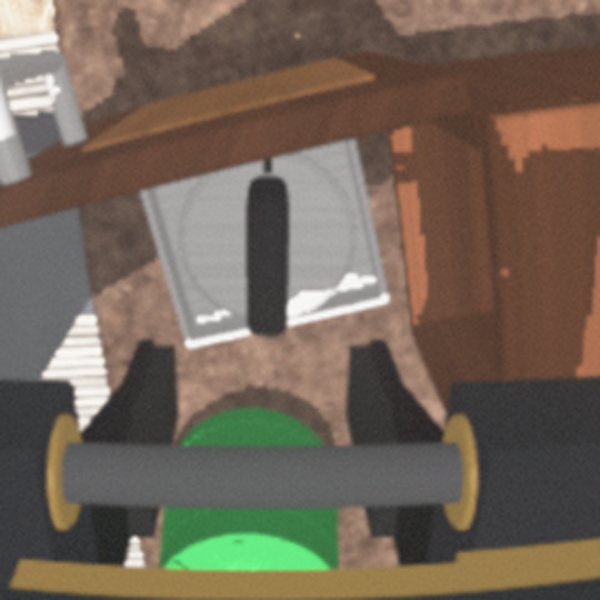

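```bash
python3 - <<'E'
from h import *
d=cam('wrist'); p,R,s=pose()
f=lambda x,y,z:wonz(d,150+x/2.5,90+y/2.5,z,p,R)
print('near end',f(267,333,.182),'far end top/bottom',f(267,180,.182),f(267,180,.15))
# rim circle extents (z .148): left 182, right 355 at row ~235
print('rim L,R',f(181,235,.148),f(356,235,.148))
m=silhouettes('wrist','lid_wing'); 
for x in m[:1]:
    im=d['image'].astype(int).sum(2); ys,xs=np.nonzero(x['pixels']&(im<200)); print(x['box'],len(xs),xs.min(),xs.max(),ys.min(),ys.max(),np.polyfit(ys,xs,1),np.median(xs))
E
```

```text
near end [0.41752049 0.18141396 0.182     ] far end top/bottom [0.42136188 0.2344082  0.182     ] [0.42103595 0.22776995 0.15      ]
rim L,R [0.38728243 0.20883103 0.148     ] [0.45287744 0.20398221 0.148     ]
[259.1, 192.1, 65.4, 66.2] 814 252 266 166 226 [-1.17722100e-02  2.60686722e+02] 258.0
```

{"fn": "jog_arm", "kwargs": {"steps": [[[0.8, 0.1, 0], [0.4, 0, 0], 48], [[0, 0, 3], [0, 0, 0], 48], [[0, 0, 3], [0, 0, 0], 48], [[0, 0, 2], [0, 0, 0], 48], [[0, 0, 0], [0, 0, 0], 48]]}}

```text
time: 8.6
ee_pos: [0.4173, 0.2127, 0.175]
tool_rot: [0.001, 0.73, 0.683, -0.001]
force: [0.1, -0.3, -0.2]
finger_gap: 0.481
```

```bash
python3 - <<'E'
from h import *
p,R,s=pose(); print(p,np.round(R.as_matrix(),3).tolist(),s['force'])
print(np.round(R.inv().apply(np.array([.4195,.204,.154])-p)*100,2))
E
```

```text
[0.41733829 0.21272726 0.17495174] [[0.066, 0.998, 0.0], [0.998, -0.066, -0.004], [-0.004, 0.001, -1.0]] [ 0.09386021 -0.25530051 -0.22583543]
[-0.85  0.27  2.1 ]
```

{"fn": "jog_arm", "kwargs": {"steps": [[[-0.8, 0.2, 0], [0, 0, -0.8], 48], [[0, 0, 2.0], [0, 0, 0], 48], [[0, 0, 0], [0, 0, 0], 48]]}}

```text
time: 8.9
ee_pos: [0.419, 0.2066, 0.1582]
tool_rot: [0.003, 0.724, 0.69, 0.0]
force: [-0.3, -0.6, 0.7]
finger_gap: 0.478
```

```bash
python3 - <<'E'
from h import *
p,R,s=pose(); print(p,np.round(R.as_matrix(),3).tolist(),s['force'])
print(np.round(R.inv().apply(np.array([.4195,.204,.154])-p)*100,2))
E
```

```text
[0.41904345 0.20659043 0.15822246] [[0.047, 0.999, 0.004], [0.999, -0.047, -0.004], [-0.004, 0.004, -1.0]] [-0.34937788 -0.61763639  0.65509529]
[-0.26  0.06  0.42]
```

{"fn": "jog_arm", "kwargs": {"steps": [[[-0.3, 0.1, 0.3], [-0.3, 0, 1.7], 48], [[0, 0, 0], [0, 0, 0], 48], [[0, 0, 0], [0, 0, 0], 0], [[0, 0, 0], [0, 0, 0], 0], [[0, 0, 0], [0, 0, 0], 0], [[0, 0, 0], [0, 0, 0], 0]]}}

```text
time: 9.5
ee_pos: [0.4217, 0.2053, 0.16]
tool_rot: [0.007, 0.734, 0.679, 0.005]
force: [1.0, 0.4, 0.5]
finger_gap: 0.205
```

```bash
python3 - <<'E'
from h import *
p,R,s=pose(); print(p,np.round(R.as_matrix(),3).tolist(),s['force'],s['moment'])
E
```

```text
[0.42169486 0.20526358 0.16004292] [[0.078, 0.997, 0.016], [0.997, -0.078, -0.003], [-0.002, 0.016, -1.0]] [1.01519885 0.44562373 0.48173094] [-0.03429157 -0.0131328   0.01576618]
```

{"fn": "jog_arm", "kwargs": {"steps": [[[0, 0, 0], [0, 0, 0], 0], [[0, 0, 0], [0, 0, 0], 0], [[0, 0, 0], [-0.9, 0, 0], 0]]}}

```text
time: 9.8
ee_pos: [0.4216, 0.2052, 0.16]
tool_rot: [0.012, 0.734, 0.679, 0.01]
force: [-3.1, -2.1, 8.6]
finger_gap: 0.162
```

```bash
python3 - <<'E'
from h import *
p,R,s=pose(); print(p,np.round(R.as_matrix(),3).tolist(),s['force'],s['moment'],s['finger_gap'])
E
```

```text
[0.42164531 0.20521998 0.16003781] [[0.078, 0.996, 0.031], [0.997, -0.078, -0.004], [-0.002, 0.031, -1.0]] [-3.09982031 -2.08519789  8.5925278 ] [-0.5635657   0.98915356 -0.00240431] 0.16175424554178958
```

Gripped: the gap of 14.1 mm matches the wing thickness. I lift.

{"fn": "jog_arm", "kwargs": {"steps": [[[0, 0, -2], [0, 0, 0], 0], [[0, 0, -3], [1.0, 0, 0], 0], [[0, 0, -3], [0, 0, 0], 0], [[0, 0, -3], [0, 0, 0], 0]]}}

```text
time: 10.2
ee_pos: [0.4157, 0.2049, 0.2692]
tool_rot: [0.004, 0.733, 0.68, 0.001]
force: [0.3, 0.3, -0.3]
finger_gap: 0.156
```

```bash
python3 - <<'E'
from h import *
p,R,s=pose(); print(p,np.round(R.as_matrix(),3).tolist(),s['force'],s['finger_gap'],np.round(s['qpos'],2))
plan(p,R,[([.49,.0,.28],45,0,4),([.50,-.15,.28],22,0,4),([.436,-.297,.25],-0.3,0,4)])
E
```

```text
[0.41567251 0.20493132 0.2691597 ] [[0.076, 0.997, 0.007], [0.997, -0.076, -0.005], [-0.004, 0.008, -1.0]] [ 0.30415561  0.32109395 -0.31841826] 0.1564375647387924 [ 0.55 -0.06 -1.05  1.79 -0.04  1.38 -0.56]
[[[-3.3,1.5,-0.2],[0.5,0.2,6.8],0],[[-3.1,1.9,-0.2],[0.0,0.0,6.8],0],[[-2.9,2.2,-0.2],[0.0,0.0,6.8],0],[[-2.6,2.6,-0.2],[0.0,0.0,6.8],0],[[-2.3,2.8,-0.2],[0.0,0.0,6.8],0],[[-1.9,3.1,-0.2],[0.0,0.0,6.8],0],[[-2.5,2.8,0.0],[0.0,0.0,5.8],0],[[-2.2,3.1,0.0],[0.0,0.0,5.8],0],[[-1.9,3.3,0.0],[0.0,0.0,5.7],0],[[-1.5,3.4,0.0],[0.0,0.0,5.8],0],[[-2.3,2.2,0.6],[0.0,0.0,4.5],0],[[-2.1,2.4,0.6],[0.0,0.0,4.5],0]]
[[[-1.9,2.6,0.6],[0.0,0.0,4.5],0],[[-1.7,2.7,0.6],[0.0,0.0,4.5],0],[[-1.5,2.8,0.6],[0.0,0.0,4.5],0]]
```

{"fn": "jog_arm", "kwargs": {"steps": [[[-3.3, 1.5, -0.2], [0.3, 0, 6.8], 0], [[-3.1, 1.9, -0.2], [0, 0, 6.8], 0], [[-2.9, 2.2, -0.2], [0, 0, 6.8], 0], [[-2.6, 2.6, -0.2], [0, 0, 6.8], 0], [[-2.3, 2.8, -0.2], [0, 0, 6.8], 0], [[-1.9, 3.1, -0.2], [0, 0, 6.8], 0], [[-2.5, 2.8, 0], [0, 0, 5.8], 0], [[-2.2, 3.1, 0], [0, 0, 5.8], 0], [[-1.9, 3.3, 0], [0, 0, 5.8], 0], [[-1.5, 3.4, 0], [0, 0, 5.8], 0]]}}

```text
time: 11.2
ee_pos: [0.4976, -0.1559, 0.2895]
tool_rot: [0.005, 0.985, 0.174, 0.009]
force: [1.0, 0.4, -0.8]
finger_gap: 0.157
```

```bash
python3 - <<'E'
from h import *
p,R,s=pose(); print(p,np.round(R.as_matrix(),3).tolist(),s['force'],s['finger_gap'],np.round(s['qpos'],2))
plan(p,R,[([.436,-.297,.24],-0.3,0,3.5)])
E
```

```text
[ 0.49762924 -0.15590861  0.28945674] [[0.94, 0.342, 0.019], [0.342, -0.94, -0.007], [0.015, 0.013, -1.0]] [ 0.97758136  0.42033006 -0.76681044] 0.15662824555924115 [ 0.89  0.07 -0.71  1.66  0.05  1.41 -1.04]
[[[-2.1,2.2,1.0],[0.7,-0.9,4.1],0],[[-2.0,2.4,1.0],[0.0,0.0,4.1],0],[[-1.8,2.5,1.0],[0.0,0.0,4.1],0],[[-1.6,2.6,1.0],[0.0,0.0,4.1],0],[[-1.4,2.7,1.0],[0.0,0.0,4.1],0]]
```

{"fn": "jog_arm", "kwargs": {"steps": [[[-2.1, 2.2, 1.0], [0.7, -0.9, 4.1], 0], [[-2.0, 2.4, 1.0], [0, 0, 4.1], 0], [[-1.8, 2.5, 1.0], [0, 0, 4.1], 0], [[-1.6, 2.6, 1.0], [0, 0, 4.1], 0], [[-1.4, 2.7, 1.0], [0, 0, 4.1], 0], [[0, 0, 0], [0, 0, 0], 0]]}}

```text
time: 11.8
ee_pos: [0.426, -0.3057, 0.2326]
tool_rot: [-0.002, 1.0, -0.018, -0.003]
force: [-0.5, 1.2, -0.2]
finger_gap: 0.157
```

```bash
python3 - <<'E'
from h import *
p,R,s=pose(); print(p,np.round(R.as_matrix(),3).tolist(),s['force'],s['finger_gap'],np.round(s['qpos'],2))
d=cam('wrist'); print('mouth pred',wproj(d,[.436,-.297,.13],p,R),[(np.round(x['box']).tolist(),x['conf']) for x in find_in('wrist','grinder')][:3])
save('w3.png',d['image'][60:340,130:380],2.1)
E
```

```text
[ 0.42604773 -0.30573549  0.2325972 ] [[0.999, -0.035, -0.006], [-0.035, -0.999, 0.004], [-0.006, -0.004, -1.0]] [-0.51443359  1.18580426 -0.15899205] 0.15700369594060024 [ 1.05  0.12 -0.55  1.72  0.06  1.33 -1.12]
mouth pred [244.402681  181.6888624] [([380.0, 198.0, 115.0, 110.0], 0.95), ([249.0, 162.0, 104.0, 96.0], 0.94), ([123.0, 198.0, 110.0, 107.0], 0.79)]
```

View pics/w3.png

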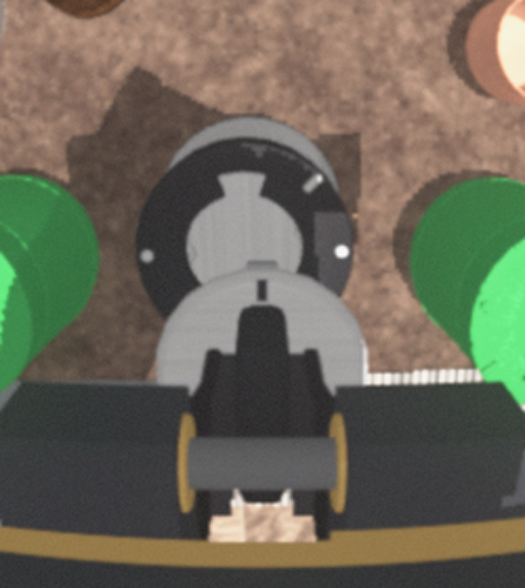

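The mouth is in view: dots at crop (147,256) and (342,251), mouth edges at columns 187 and 301. The lid is in the grip with rim columns 158 and 365, its front rim at row 270 and lug tip at row 261. From these I work out the lid axis in the tool frame and the mouth axis in the world.

```bash
python3 - <<'E'
from h import *
p,R,s=pose(); d=cam('wrist'); k=lambda x,y:(130+x/2.1,60+y/2.1); I=Ro.identity(); O=np.zeros(3)
zt=.160-.122  # lid underside below TCP
for n,(x,y),z,rad in(('rim front',(262,269),zt-.018,.034),('lug tip',(262,261),zt-.002,.0315),('lug tip top',(262,261),zt-.008,.0315)):
    q=wonz(d,*k(x,y),z,O,I); print(n,q,'axis x',q[0]-rad)
print('rim L/R at widest',wonz(d,*k(158,345),zt-.018,O,I),wonz(d,*k(365,345),zt-.018,O,I))
W=lambda x,y,z=.13:wonz(d,*k(x,y),z,p,R)
a,b=W(147,256),W(342,251); print('dots',(a+b)/2,np.degrees(np.arctan2((a-b)[1],(a-b)[0]))-90,np.linalg.norm(a-b))
l,r=W(187,243),W(301,243); print('mouth cols',(l+r)/2,np.linalg.norm(l-r))
# collar outer circle fit: dark pixels
im=d['image'].astype(int); 
pts=np.array([W(x,y)[:2] for x,y in((136,245),(352,245),(151,190),(337,190),(183,155),(305,155),(240,138))])
A=np.c_[2*pts,np.ones(len(pts))]; sol=np.linalg.lstsq(A,(pts**2).sum(1),rcond=None)[0]; print('collar circle',sol[:2],np.sqrt(sol[2]+sol[0]**2+sol[1]**2))
t1,t2=W(221,174),W(266,174); print('slot tip mid',(t1+t2)/2)
E
```

```text
rim front [0.02874333 0.00072904 0.02      ] axis x -0.005256671052036185
lug tip [0.02672308 0.00075473 0.036     ] axis x -0.00477691981071434
lug tip top [0.0284299  0.00074507 0.03      ] axis x -0.0030700996801249283
rim L/R at widest [ 0.00337051 -0.03261328  0.02      ] [0.00333407 0.03376761 0.02      ]
dots [ 0.4396172  -0.29490719  0.13      ] -0.059171250546569354 0.08695162042708234
mouth cols [ 0.44436373 -0.29504107  0.13      ] 0.05029541945102681
collar circle [ 0.44272816 -0.2949116 ] 0.04797357937798332
slot tip mid [ 0.4749267 -0.2959346  0.13     ]
```

```bash
python3 - <<'E'
from h import *
pn,Rn,s=pose(); print('now',pn,np.degrees(np.arctan2(Rn.as_matrix()[1,0],Rn.as_matrix()[0,0])),np.round(Rn.as_matrix()[2],3))
d=cam('wrist'); d2=d; k=lambda x,y:(130+x/2.1,60+y/2.1)
for p,R in(([.42605,-.30574,.2326],Ro.from_matrix([[0.9993,-0.035,-0.006],[-0.035,-.9993,.004],[-.006,-.004,-1]])),):
    p=np.array(p); W=lambda x,y,z=.13:wonz(d,*k(x,y),z,p,R)
    a,b=W(147,256),W(342,251); print('dots',(a+b)/2,np.degrees(np.arctan2((a-b)[1],(a-b)[0]))-90)
    l,r=W(187,243),W(301,243); print('mouth cols',(l+r)/2); print('slot',(W(221,174)+W(266,174))/2)
save('w4.png',d['image'][60:340,130:380],1)
import subprocess
a=cv2.imread('pics/w3.png');b=cv2.resize(d['image'][60:340,130:380,::-1],(a.shape[1],a.shape[0]),interpolation=cv2.INTER_CUBIC)
print('img shift',cv2.phaseCorrelate(np.float32(a[:260].mean(2)),np.float32(b[:260].mean(2))))
E
```

```text
now [ 0.42989556 -0.30123539  0.23473972] -1.447934168001882 [-0.003 -0.004 -1.   ]
dots [ 0.43698769 -0.29864021  0.13      ] -0.4884806580377443
mouth cols [ 0.44170794 -0.29880868  0.13      ]
slot [ 0.47209234 -0.299926    0.13      ]
img shift ((0.184357209678069, 0.08481888633056656), 0.11462421181761188)
```

{"fn": "jog_arm", "kwargs": {"steps": [[[1.0, -0.3, 2.0], [0, 0, -1.0], 0], [[0, 0, 1.0], [0, 0, 0], 0], [[0, 0, 0], [0, 0, 0], 0], [[0, 0, 0], [0, 0, 0], 0], [[0, 0, 0], [0, 0, 0], 0]]}}

```text
time: 12.5
ee_pos: [0.443, -0.295, 0.2068]
tool_rot: [-0.001, 1.0, 0.0, 0.0]
force: [-0.0, 0.4, -1.2]
finger_gap: 0.161
```

```bash
python3 - <<'E'
from h import *
p,R,s=pose(); d=cam('wrist'); p2,R2,s2=pose(); print(p,p2-p,np.degrees(np.arctan2(R.as_matrix()[1,0],R.as_matrix()[0,0])),np.round(R.as_matrix()[2],3))
np.savez('w5.npz',p=p,R=R.as_matrix(),im=d['image'])
save('w5.png',d['image'][100:260,160:340],4)
t=cam('top'); save('t5.png',t['image'][190:250,290:360],8)
print(s2['force'],s2['moment'])
E
```

```text
[ 0.44299303 -0.29500186  0.20682164] [ 1.29051617e-04 -3.89636865e-05  1.51165264e-04] 0.016417746431978082 [ 0.001 -0.002 -1.   ]
[0.72685017 0.30177894 0.2987626 ] [0.0462064  0.01248686 0.00689393]
```

View pics/w5.png

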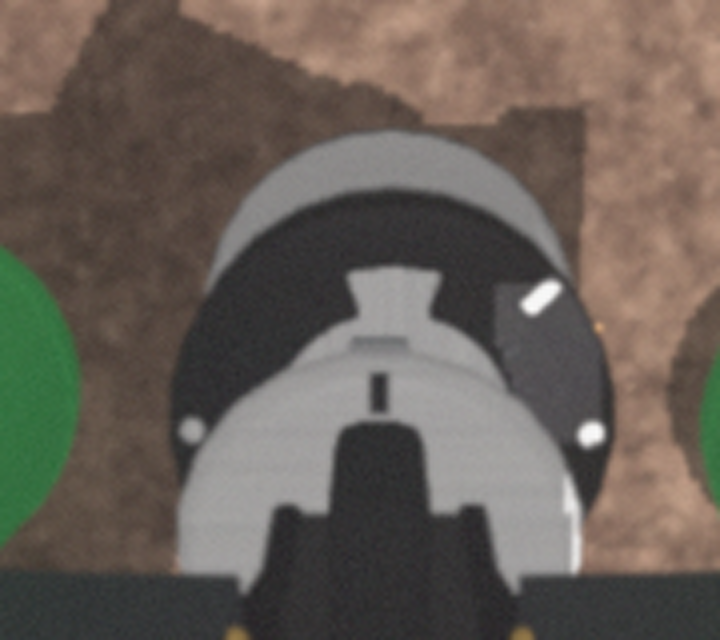

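```bash
python3 - <<'E'
from h import *
z=np.load('w5.npz'); p=z['p']; R=Ro.from_matrix(z['R']); d=cam('wrist'); k=lambda x,y:(160+x/4,100+y/4); I=Ro.identity(); O=np.zeros(3)
W=lambda x,y,h=.13:wonz(d,*k(x,y),h,p,R)
a,b=W(191,431),W(591,433); print('dots world',(a+b)/2,np.degrees(np.arctan2((a-b)[1],(a-b)[0]))-90)
print('slot tip',(W(347,268)+W(442,268))/2, 'minus35:',(W(347,268)+W(442,268))[0]/2-.035)
pts=np.array([W(x,y)[:2] for x,y in((170,390),(611,390),(230,275),(550,275),(310,208),(470,208),(392,188))])
A=np.c_[2*pts,np.ones(len(pts))]; sol=np.linalg.lstsq(A,(pts**2).sum(1),rcond=None)[0]; print('collar circle',sol[:2],np.sqrt(sol[2]+sol[0]**2+sol[1]**2))
zt=.038
for n,y,zz,rad in(('rim front',350,zt-.018,.034),('lug tip low',337,zt-.002,.0315),('lug tip hi',337,zt-.008,.0315)):
    q=wonz(d,*k(379,y),zz,O,I); print(n,q[:2],'axis x',q[0]-rad)
print('rim sides y',[wonz(d,*k(x,540),zt-.018,O,I)[1] for x in(178,580)])
E
```

```text
dots world [ 0.43688791 -0.29836186  0.13      ] -0.307487259034545
slot tip [ 0.47293829 -0.29888208  0.13      ] minus35: 0.4379382920098017
collar circle [ 0.44127068 -0.29814709] 0.046787960694881114
rim front [0.02912527 0.00072945] axis x -0.004874734157470806
lug tip low [0.02673368 0.00075435] axis x -0.004766324041184912
lug tip hi [0.02843982 0.000745  ] axis x -0.0030601779153809974
rim sides y [np.float64(-0.03362808262157523), np.float64(0.035112271110275844)]
```

{"fn": "jog_arm", "kwargs": {"steps": [[[-0.2, 0.3, 1.0], [0, 0, 0], 0], [[0, 0, 1.0], [0, 0, 0], 0], [[0, 0, 0.8], [0, 0, 0], 0], [[0, 0, 0], [0, 0, 0], 0], [[0, 0, 0], [0, 0, 0], 0]]}}

```text
time: 13.15
ee_pos: [0.4402, -0.2989, 0.176]
tool_rot: [-0.001, 1.0, -0.001, 0.0]
force: [-0.8, -0.8, -1.2]
finger_gap: 0.157
```

```bash
cat > st.py <<'E'
from h import *
p,R,s=pose(); M=R.as_matrix(); print('p',np.round(p,4),'yaw',round(np.degrees(np.arctan2(M[1,0],M[0,0])),2),'z row',np.round(M[2],3),'F',np.round(s['force'],1),'M',np.round(s['moment'],2),'gap',round(s['finger_gap'],3),'t',s['time'])
E
python3 st.py
```

```text
p [ 0.4402 -0.2989  0.176 ] yaw -0.07 z row [ 0.    -0.001 -1.   ] F [-0.8 -0.8 -1.2] M [ 0.06 -0.01 -0.02] gap 0.157 t 13.15
```

{"fn": "jog_arm", "kwargs": {"steps": [[[0.1, -0.1, 0], [0, 0, 0], 0], [[0, 0, 0.4], [0, 0, 0], 0], [[0, 0, 0.4], [0, 0, 0], 0], [[0, 0, 0], [0, 0, 0], 0]]}}

```text
time: 13.55
ee_pos: [0.4418, -0.2977, 0.1678]
tool_rot: [-0.001, 1.0, -0.0, 0.001]
force: [0.2, 0.1, -1.4]
finger_gap: 0.158
```

```bash
python3 st.py
```

```text
p [ 0.4418 -0.2977  0.1678] yaw -0.05 z row [ 0.001 -0.001 -1.   ] F [ 0.2  0.1 -1.4] M [ 0.05 -0.    0.01] gap 0.158 t 13.55
```

{"fn": "jog_arm", "kwargs": {"steps": [[[0, 0, 0.3], [0, 0, 0], 0], [[0, 0, 0.3], [0, 0, 0], 0], [[0, 0, 0], [0, 0, 0], 0]]}}

```text
time: 13.85
ee_pos: [0.4418, -0.2978, 0.1614]
tool_rot: [-0.0, 1.0, -0.0, 0.001]
force: [0.1, 0.0, -0.9]
finger_gap: 0.158
```

```bash
python3 st.py
```

```text
p [ 0.4418 -0.2978  0.1614] yaw -0.05 z row [ 0.001 -0.001 -1.   ] F [ 0.1  0.  -0.9] M [ 0.01 -0.03  0.01] gap 0.158 t 13.85
```

No contact; it is entering freely (lid bottom nominally 6 mm below the collar top). I go on.

{"fn": "jog_arm", "kwargs": {"steps": [[[0, 0, 0.3], [0, 0, 0], 0], [[0, 0, 0.3], [0, 0, 0], 0], [[0, 0, 0.3], [0, 0, 0], 0], [[0, 0, 0], [0, 0, 0], 0]]}}

```text
time: 14.25
ee_pos: [0.4417, -0.2978, 0.1515]
tool_rot: [-0.001, 1.0, -0.0, 0.001]
force: [0.3, -1.5, 0.6]
finger_gap: 0.158
```

```bash
python3 st.py
```

```text
p [ 0.4417 -0.2978  0.1515] yaw -0.06 z row [ 0.001 -0.001 -1.   ] F [ 0.3 -1.5  0.6] M [ 0.06  0.04 -0.02] gap 0.158 t 14.25
```

{"fn": "jog_arm", "kwargs": {"steps": [[[0, 0, 0.2], [0, 0, 0], 0], [[0, 0, 0.1], [0, 0, 0], 0], [[0, 0, 0], [0, 0, 0], 0]]}}

```text
time: 14.55
ee_pos: [0.4423, -0.2979, 0.1501]
tool_rot: [0.0, 1.0, -0.0, 0.001]
force: [1.0, -0.6, -1.2]
finger_gap: 0.159
```

```bash
python3 st.py
```

```text
p [ 0.4423 -0.2979  0.1501] yaw -0.05 z row [ 0.002  0.    -1.   ] F [ 1.  -0.6 -1.2] M [0.04 0.02 0.01] gap 0.159 t 14.55
```

{"fn": "jog_arm", "kwargs": {"steps": [[[0, 0, 0.2], [0, 0, 0], 0], [[0, 0, 0], [0, 0, 0], 0]]}}

```text
time: 14.75
ee_pos: [0.4428, -0.2981, 0.1501]
tool_rot: [0.001, 1.0, -0.0, 0.001]
force: [0.5, -0.1, -1.1]
finger_gap: 0.159
```

```bash
python3 st.py; python3 - <<'E'
from h import *
d=cam('wrist'); t=cam('top'); a=cv2.resize(d['image'][100:260,160:340],(480,427)); b=cv2.resize(t['image'][195:245,300:350],(320,427)[:2],interpolation=cv2.INTER_CUBIC)
cv2.imwrite('pics/s1.png',np.hstack([a,b])[:,:,::-1])
E
```

```text
p [ 0.4428 -0.2981  0.1501] yaw -0.05 z row [ 0.003  0.002 -1.   ] F [ 0.5 -0.1 -1.1] M [ 0.03 -0.02 -0.03] gap 0.159 t 14.75
```

View pics/s1.png

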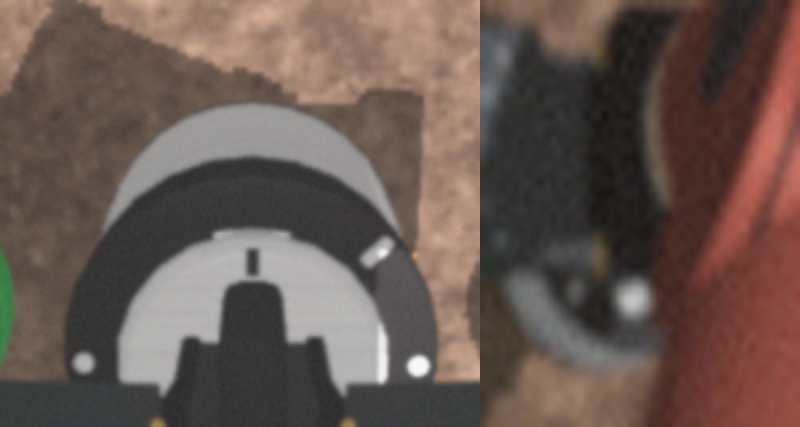

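The lid is seated, with the rim flush on the collar and concentric with the dots at (83,363) and (418,365). I turn clockwise about the lid axis, which lies 4 mm off the TCP.

{"fn": "jog_arm", "kwargs": {"steps": [[[0, 0.04, 0.1], [0, 0, 5], 0], [[0, 0.04, 0], [0, 0, 5], 0], [[0, 0.04, 0], [0, 0, 5], 0], [[0, 0.04, 0], [0, 0, 5], 0], [[0, 0.04, 0], [0, 0, 5], 0]]}}

```text
time: 15.35
ee_pos: [0.443, -0.3004, 0.1498]
tool_rot: [0.001, 0.975, -0.224, 0.002]
force: [-1.8, 0.4, 3.4]
finger_gap: 0.162
```

```bash
python3 st.py; python3 -c "
from h import *
p,R,s=pose();print(p+R.apply([-.0045,.0005,0]))"
```

```text
p [ 0.443  -0.3004  0.1498] yaw -25.84 z row [ 0.004  0.001 -1.   ] F [-1.8  0.4  3.4] M [0.35 0.36 0.13] gap 0.162 t 15.35
[ 0.43873368 -0.29893715  0.14976612]
```

{"fn": "jog_arm", "kwargs": {"steps": [[[0, 0.04, 0.1], [0, 0, 5], 0], [[0, 0.04, 0], [0, 0, 5], 0], [[0, 0.04, 0], [0, 0, 5], 0], [[0, 0.04, 0], [0, 0, 4.5], 0], [[0, 0, 0], [0, 0, 0], 0]]}}

```text
time: 15.85
ee_pos: [0.4417, -0.3021, 0.1498]
tool_rot: [0.001, 0.92, -0.392, 0.002]
force: [-0.4, 0.4, 2.8]
finger_gap: 0.162
```

```bash
python3 st.py; python3 - <<'E'
from h import *
d=cam('wrist'); save('f1.png',d['image'][100:260,150:350],4)
E
python3 st.py
```

```text
p [ 0.4417 -0.3021  0.1498] yaw -46.19 z row [ 0.004  0.001 -1.   ] F [-0.4  0.4  2.8] M [0.36 0.24 0.09] gap 0.162 t 15.85
p [ 0.4417 -0.3021  0.1498] yaw -46.04 z row [ 0.004  0.001 -1.   ] F [-1.3 -0.6  3. ] M [0.3  0.29 0.1 ] gap 0.158 t 15.9
```

View pics/f1.png

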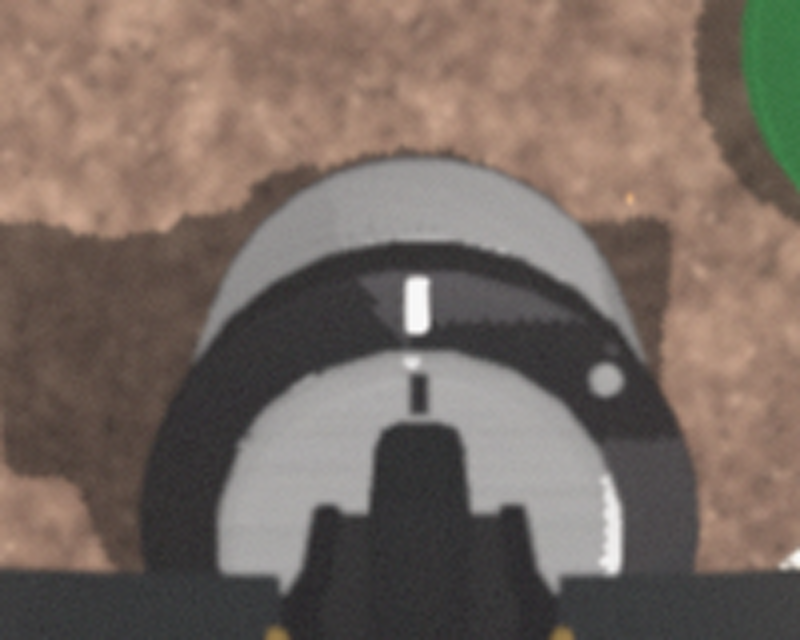

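The rib is at (417,305) in line with the lid's wing mark at (419,395), so the lid is at the pulse mark. The moment of about 0.1 N m matches the spring. I make a last check of the door and bystanders, then hand in.

{"fn": "jog_arm", "kwargs": {"steps": [[[0, 0, 0], [0, 0, 0], 0], [[0, 0, 0], [0, 0, 0], 0], [[0, 0, 0], [0, 0, 0], 0]]}}

```text
time: 16.2
ee_pos: [0.4418, -0.302, 0.1498]
tool_rot: [0.001, 0.921, -0.389, 0.002]
force: [-1.2, -0.6, 3.4]
finger_gap: 0.159
```

```bash
python3 st.py; python3 - <<'E'
from h import *
d=cam('top')
for n in('door_rack','honey_jar','pepper_mill','copper_mug'): print(n,[(np.round(x['box']).tolist(),round(x['conf'],2)) for x in find_in('top',n)][:2])
print(np.round(robot.sense()['qvel'],3))
E
python3 st.py
```

```text
p [ 0.4418 -0.302   0.1498] yaw -45.75 z row [ 0.004  0.001 -1.   ] F [-1.2 -0.6  3.4] M [0.32 0.3  0.05] gap 0.159 t 16.2
door_rack [([144.0, 223.0, 48.0, 55.0], 0.73)]
honey_jar [([260.0, 179.0, 17.0, 23.0], 0.74), ([290.0, 171.0, 22.0, 23.0], 0.4)]
pepper_mill [([289.0, 171.0, 19.0, 24.0], 0.93)]
copper_mug [([159.0, 197.0, 82.0, 107.0], 0.32), ([142.0, 223.0, 57.0, 59.0], 0.2)]
[ 0.002  0.    -0.     0.001  0.    -0.001 -0.001]
p [ 0.4418 -0.3021  0.1498] yaw -45.8 z row [ 0.004  0.001 -1.   ] F [-0.4 -0.5  2.4] M [0.3  0.31 0.06] gap 0.156 t 16.45
```

```bash
python3 -c "
from rig import ticket
print(ticket.sign_off())"; python3 st.py
```

```text
the job is handed in; nothing more can be done
None
the job is handed in; nothing more can be done
```

I swung the cupboard door open by its handle to about 85° and put the lid straight down into the steel and black grinder until its rim sat on the collar. I then turned it 45° clockwise and handed the job in with the gripper still holding it at the pulse mark. `sign_off()` gave no verdict.

**Last checks**
- **Lid position:** the wing mark lined up with the pulse rib in the wrist picture. The tool yaw was -45.8°, with the grinder's slots at about -0.3°.
- **Lid seat:** the tool stood at 0.1498 m, where 0.150 m means seated, and the lid was concentric with the collar.
- **Grip and stillness:** the gap was about 14 mm, which matches the wing. Joint speeds were practically zero. The moment about the vertical fell from about 0.10 to 0.06 N m after the last holding rows, so the fingers may have taken up a little spring load. The yaw stayed put.
- **Door, jar and mill:** all were still in their places in the top view.

**Not confirmed**
- **Mug:** the network did not find it in the last top picture, probably because the arm hid it. The arm never went near it, and I saw no unexpected contact force.

The job took about 16.5 s of the 58 s allowed.

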